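# Hang the open test piece on the drying rod

### The job

Of the three terracotta test pieces standing on the table in front of the drying rack, pick up the one whose ring has a wide gap at the bottom, and hang it on the free stretch of the rack's steel rod: lower it so that the rod passes through the gap into the ring, let go only once the rod is inside the ring, and leave it hanging upright and square across the rod. Leave the two others, whose rings are closed or only slit, standing where they are.

Things in the scene. Friction and masses are not known exactly. Their poses are not given: they have to be found in the camera images.
- open_piece: terracotta ring (bore 50, wall 13, axis along its y) on feet 18 mm high, standing upright; 78 wide (x), 24 thick (y), 94 high; gap between the feet 34 wide in x. Grip tab on top, 24 by 24 in plan, 66 to 94 mm up. Bore top, 55 mm up, rests on the rod when hung: keep fingertips above it. 90 to 170 g. Origin: centre of underside; z up. Yaw 69 to 103 deg (y about along world -x).
- closed_piece: bystander of the same size and terracotta, standing in the same row, but its ring and foot (78 by 24 by 18 mm) are closed, with no gap. Origin: centre of underside; ring axis along its y, z up.
- slit_piece: bystander of the same size and terracotta, standing in the same row, but its foot is only slit, 8 mm wide, too narrow for the rod. Origin: centre of underside; ring axis along its y, z up.
- rod (a point): point on the axis of the drying rack's level steel rod (12 mm thick, axis 130 mm above the table); its y runs along the rod, z up. Rod is free from y = -135 to +140 mm; beyond +140 a like piece hangs, fixed, tab top 45 mm above the axis. Wooden posts 143 mm high; base 80 by 370 mm, 18 high. Rack is fixed to the table, turned up to 15 deg.

How it is judged (in metres and radians):
On the way:
1. the rod is inside the open piece's ring while the fingers still hold the piece (contact force between the fingers and open_piece above 0.5 N and x of open_piece in the frame of rod between -0.022 and 0.022 m and y of open_piece in the frame of rod between -0.14 and 0.14 m and z of open_piece in the frame of rod between -0.058 and -0.02 m), for 0.1 s.
At the end, for the whole second after the job is handed in: The open piece hangs released and at rest on the free stretch of the rod: underside 38 to 58 mm below the rod's axis, within 22 mm of it sideways and 140 mm of the rod point along it, tab up within 17 degrees of vertical, ring axis along the rod within 20 degrees (x of open_piece in the frame of rod between -0.022 and 0.022 m and y of open_piece in the frame of rod between -0.14 and 0.14 m and z of open_piece in the frame of rod between -0.058 and -0.038 m and angle between open_piece's own z axis and vertical below 0.3 rad and angle between the y axis of open_piece and the y axis of rod, either way round below 0.35 rad and linear speed of open_piece below 0.03 m/s and contact force between the fingers and open_piece below 0.1 N); the robot touches nothing.
It fails at once if one of the other two test pieces is tipped by more than 20 degrees or moved by more than 40 mm (angle between any of closed_piece, slit_piece's own z axis and vertical above 0.35 rad or distance of any of closed_piece, slit_piece from where it was at the start of the episode above 0.04 m).
It also fails if it takes over 38 s, if anything falls off the work surface, if the arm or the gripper's body presses on something with over 40 N, if the wrist force passes 120 N, or if a joint passes its speed limit or range.

### The arm

A 7-joint arm with a two-finger parallel gripper is mounted at the origin on the work surface. World frame = base frame: x ahead of the robot, y to its left, z up, the work surface at z = 0. Lengths are in mm, angles in rad, forces in N, time in s.
With the tool pointing down it reaches from about 425 to 800 mm from the base axis. Payload 8.3 kg.
Tool frame: the origin (TCP) lies midway between the tips of the shut fingers; the grasp point (between the pads) lies 19 mm behind it; z points along the fingers, y is the line along which they close (so a half turn about z gives the same grasp; the last joint's range is limited). The gripper opens to 85 mm and grips with 20 to 120 N. Pads are 22 mm wide; open, the fingers measure 114 mm over their backs; the gripper's body (76 mm by 85 mm) begins 54 mm behind the grasp point. The pads swing forward as they close: fully open they stand 13 mm farther back than shut.
Start: joints at [1.114, 0.383, 0.016, 1.37, -0.006, 1.388, -0.046], TCP at [239.847, -577.128, 231.279] pointing down, gripper open.
Joint ranges: [-2.95, 2.95], [-0.25, 2.06], [-1.52, 1.56], [0.18, 2.33], [-1.44, 4.58], [0.02, 2.06], [-3.01, 3.01]. Speed limits (rad/s): [2.39, 2.39, 3.01, 3.01, 3.14, 3.14, 3.14].

### API

Orientations are given as a unit quaternion [w, x, y, z].
In Python, from bench import r gives the robot as it stands. Calls block until the motion is done:
- r.reach(position, orientation): joint-space move of the TCP to a pose.
- r.movel(position, frame=None, vel=150): straight line of the TCP; frame=None keeps the orientation; vel is the mean speed in mm/s.
- r.move_j(angles): joint-space move.
- r.grip(opening, newtons=None): finger opening in mm; newtons is the grip in N (None keeps the last); returns when the fingers have stopped.
- r.sleep(seconds).
- r.ik(position, orientation): joint angles nearest the present ones, or None.
- r.sense(): the state.
- r.get_image(name): name is "scene" or "top" or "wrist"; returns the picture (400x640x3 uint8, red, green, blue); there is no depth.
- r.camera_model(name): a dict with "fov_y" (degrees; the focal length in pixels is half the picture's height over the tangent of half this angle, whatever the lens; pixels are square), "cx", "cy" (the principal point, pixels), "pose" (4x4, takes a point from camera to world coordinates). Camera axes: x right, y down, z forward; pixel columns grow to the right and rows downward; lengths in mm; the calibration is good to about 2 mm. A picture is of the moment at which its call begins: read the wrist's pose just before it. camera_model takes no time and is no camera call; for the wrist camera it gives the pose at the moment of the call.
A pose or a line that the arm cannot do raises r.Unreachable and nothing moves.
- r.hand_in(): hands the job in; it is judged then, once.
The state is a dict: "t": time; "joints": joint angles; "joint_vel": joint speeds; "joint_torque": joint torques, N m; "tool_pos": TCP position; "tool_rot": TCP orientation; "wrist_force": force on the tool from outside, world axes, zero at the start; "wrist_torque": the same for the moment, N m; "opening": finger opening in mm; "grasp_force": force on a finger pad.
Only numpy, scipy, OpenCV 4.12 (cv2) and the standard library are available. Lean on these libraries where they do the work, as an engineer would, in place of code of your own. Each camera call takes 0.05 s, during which the arm holds its last target. There are 200 camera calls.

## Working session

There is one attempt and no reset: what is moved stays moved. The work goes in short steps, each a Python script; the robot and the scene stay as the last script left them, time stands still between calls to the robot, and variables do not carry over. Pictures are saved under pics/ and viewed, at most 10 in all, crops included, and the job is handed in when it is done.

```bash
ls; mkdir -p pics; python3 - <<'E'
from bench import r
import cv2
for n in("scene","top"):
    im=r.get_image(n); cv2.imwrite(f"pics/{n}0.png",im[:,:,::-1])
    c=r.camera_model(n); print(n,c["fov_y"],c["cx"],c["cy"],c["pose"])
s=r.sense();print(s["t"],s["tool_rot"],s["opening"]); print({k:v for k,v in r.camera_model("wrist").items()})
E
```

```text
bench.py
pics
scene 55.50602428541823 312.22309904655435 198.4468222064016 [[ 8.37647057e-01  3.92230639e-01 -3.80134890e-01  8.14059403e+02]
 [ 5.46205903e-01 -6.04754816e-01  5.79595311e-01 -4.10898535e+02]
 [-2.55336612e-03 -6.93128227e-01 -7.20809782e-01  6.12405522e+02]
 [ 0.00000000e+00  0.00000000e+00  0.00000000e+00  1.00000000e+00]]
top 51.38968540973438 320.08067302448114 195.5767211568492 [[-1.40451869e-02 -9.94750291e-01  1.01363661e-01  4.77370744e+02]
 [-9.99845493e-01  1.29004336e-02 -1.19402431e-02  1.52303089e+00]
 [ 1.05699252e-02 -1.01515702e-01 -9.94777784e-01  9.03403880e+02]
 [ 0.00000000e+00  0.00000000e+00  0.00000000e+00  1.00000000e+00]]
0.1 [-8.54549915e-04  9.80673624e-01  1.95648845e-01 -2.03710211e-04] 85.5346298950481
{'fov_y': 67.46598651198455, 'cx': 322.02251381265734, 'cy': 202.81037047066297, 'pose': array([[ 3.84913228e-01, -8.89799180e-01, -2.45151437e-01,
         3.02036539e+02],
       [-9.22950518e-01, -3.71671923e-01, -1.00111551e-01,
        -5.51442443e+02],
       [-2.03673018e-03,  2.64796905e-01, -9.64302054e-01,
         3.72895687e+02],
       [ 0.00000000e+00,  0.00000000e+00,  0.00000000e+00,
         1.00000000e+00]])}
```

View pics/scene0.png

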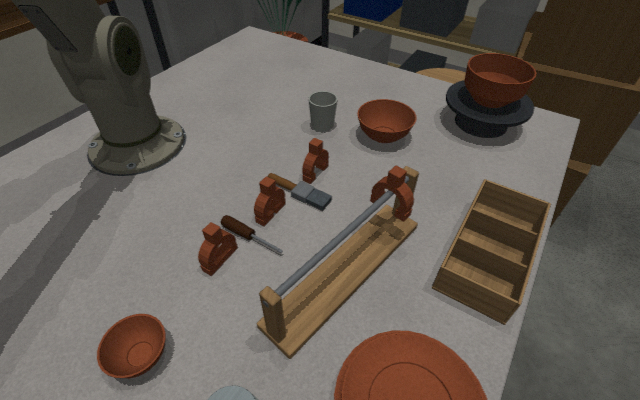

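View pics/top0.png

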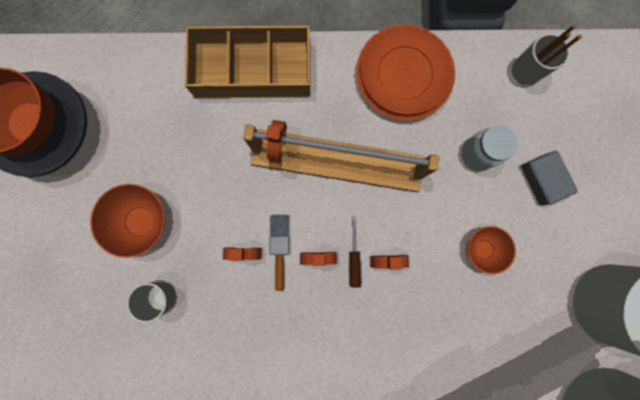

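The scene view shows three pieces at about (316,160), (269,200) and (216,248). The rack rod runs from (272,298) to (410,180), with the fixed piece hanging at its far end. In the top view the pieces are at about (242,254), (318,259) and (390,262). I'll enlarge the scene crop to see the gaps.

```bash
python3 - <<'E'
import cv2, numpy as np
s=cv2.imread("pics/scene0.png"); t=cv2.imread("pics/top0.png")
a=[cv2.resize(s[y-38:y+38,x-33:x+33],(264,304),interpolation=cv2.INTER_CUBIC) for x,y in((316,160),(269,200),(218,248))]
b=cv2.resize(t[235:285,210:420],(792,189),interpolation=cv2.INTER_CUBIC)
cv2.imwrite("pics/crop1.png",np.clip(np.vstack([np.hstack(a),b]).astype(float)*1.5,0,255).astype(np.uint8))
E
```

```text
(no output)
```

View pics/crop1.png

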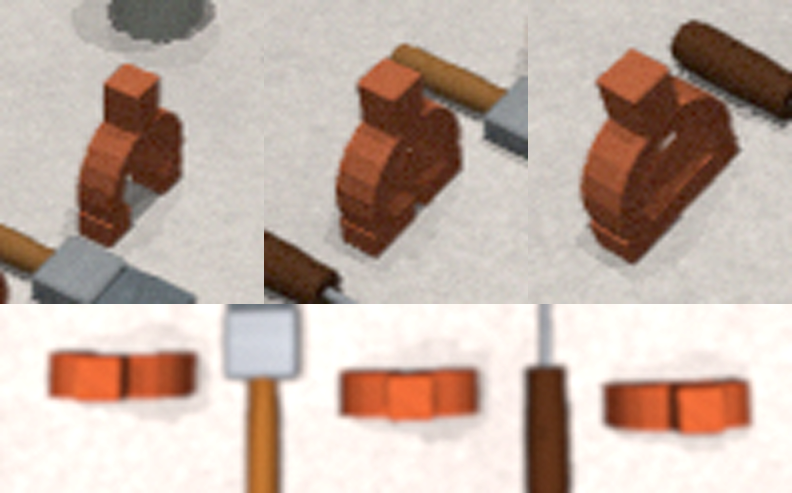

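The leftmost piece in the top view, far one in the scene view, has floor showing between its feet, so it is the open one. The middle piece is slit and the right one is closed. Next I'll measure the tab top and the rod in both views.

```bash
cat > h.py <<'E'
import numpy as np, cv2
from scipy.spatial.transform import Rotation as R
def ray(c,uv):
    f=200/np.tan(np.radians(c["fov_y"])/2); uv=np.atleast_2d(uv).astype(float)
    d=np.c_[(uv[:,0]-c["cx"])/f,(uv[:,1]-c["cy"])/f,np.ones(len(uv))]
    return c["pose"][:3,3], d@c["pose"][:3,:3].T
def plane(c,uv,z):
    o,d=ray(c,uv); return o+d*((z-o[2])/d[:,2])[:,None]
def terra(im):  # RGB
    h=cv2.cvtColor(im,cv2.COLOR_RGB2HSV); return ((h[...,0]<12)&(h[...,1]>140)&(h[...,2]>50)).astype(np.uint8)
def top_face(im,box):
    x0,y0,x1,y1=box; m=np.zeros(im.shape[:2],np.uint8); m[y0:y1,x0:x1]=terra(im)[y0:y1,x0:x1]
    v=im[...,0]; t,_=cv2.threshold(v[m>0].reshape(-1,1),0,255,cv2.THRESH_OTSU)
    b=((v>t)&(m>0)).astype(np.uint8); n,l,s,c=cv2.connectedComponentsWithStats(b); k=1+np.argmax(s[1:,4])
    return m,(l==k).astype(np.uint8),c[k],s[k],t
def quat(yaw): # tool down, tool y at world angle yaw
    y=np.array([np.cos(yaw),np.sin(yaw),0]); z=np.array([0,0,-1.]); x=np.cross(y,z)
    q=R.from_matrix(np.c_[x,y,z]).as_quat(); return [q[3],q[0],q[1],q[2]]
E
python3 - <<'E'
from bench import r
from h import *
for n,box in(("top",(215,240,268,268)),("scene",(298,138,334,184))):
    im=cv2.imread(f"pics/{n}0.png")[:,:,::-1].copy(); c=r.camera_model(n)
    m,b,cen,s,t=top_face(im,box)
    print(n,"mask",m.sum(),"tab",cen,s,t,"->",plane(c,cen,94)[0])
    if n=="top":
        p=np.argwhere(m)[:,::-1].astype(np.float32); print(cv2.minAreaRect(p)); 
        w=plane(c,p,60)[:,:2].astype(np.float32); print("rect@60",cv2.minAreaRect(w))
        for x in (225,235,245,255): print(plane(c,[x,254],0)[0],end=' ')
    # rod
    h=cv2.cvtColor(im,cv2.COLOR_RGB2HSV)
    mk=np.zeros(im.shape[:2],np.uint8)
    A,B=((292,139),(425,160)) if n=="top" else ((290,285),(370,214))
    cv2.line(mk,A,B,1,15); g=(mk>0)&(h[...,1]<75)
    pts=np.argwhere(g)[:,::-1].astype(np.float32)
    vx,vy,x0,y0=cv2.fitLine(pts,cv2.DIST_HUBER,0,.01,.01).ravel()
    res=np.abs((pts-[x0,y0])@[-vy,vx]); print("rod px",len(pts),res.mean(),res.max(),(x0,y0))
    ends=[(x0+vx*k,y0+vy*k) for k in(-50,50)]; w=plane(c,ends,130); print(w,"yaw",np.degrees(np.arctan2(*(w[1]-w[0])[[1,0]])))
    e=w[0]; d=w[1]-w[0]; print("x at y=0",e[0]-e[1]*d[0]/d[1])
c=r.camera_model("top"); print(plane(c,[(250,133),(433,162)],143))
E
```

```text
top mask 398 tab [233.2748538  253.81871345] [225 248  17  12 171] 121.0 -> [449.28741696 160.54561853  94.        ]
((242.0, 253.5), (11.0, 36.0), 90.0)
rect@60 ((448.5023193359375, 149.7940673828125), (72.4352035522461, 21.886638641357422), 89.18080139160156)
[445.8960934  196.75194663   0.        ] [445.58630513 175.31135318   0.        ] [445.27636101 153.85997365   0.        ] [444.96626093 132.39779992   0.        ] rod px 1406 3.6342974 7.9990687 (np.float32(356.76974), np.float32(148.77667))
[[ 660.45011988   14.85233649  130.        ]
 [ 628.30007631 -171.72369381  130.        ]] yaw -99.77696805080734
x at y=0 657.8908240038562
scene mask 649 tab [309.27067669 160.47368421] [303 153  14  17 133] 83.0 -> [475.24579955  94.95847966  94.        ]
rod px 1503 3.1036088 6.6139355 (np.float32(328.29645), np.float32(248.38414))
[[ 625.73926343 -180.59205896  130.        ]
 [ 656.30317915   -6.47144052  130.        ]] yaw 80.04412559676481
x at y=0 657.4391305667914
[[ 673.80127481  121.39463832  143.        ]
 [ 614.88913257 -218.47231917  143.        ]]
```

```bash
python3 - <<'E'
from bench import r
from h import *
for yg in(0,180):
  for d in (80,-100):
    a=r.ik([449,154,190],quat(np.radians(yg))); b=r.ik([650,-48,240],quat(np.radians(d)))
    print(yg,d,None if a is None else np.round(a,2),None if b is None else np.round(b,2))
Q=r.sense()
best=None
b=r.ik([650,-48,260],quat(np.radians(80)))or None if False else r.ik([650,-48,260],quat(np.radians(80)))
b2=r.ik([650,-48,260],quat(np.radians(-100)))
pick=80 if b is not None and (b2 is None or abs(b[6])<abs(b2[6])) else -100
r.reach([650,-48,260],quat(np.radians(pick)))
c=r.camera_model("wrist"); im=r.get_image("wrist"); cv2.imwrite("pics/w_rod.png",im[:,:,::-1]); np.savez("w_rod.npz",**c)
print(pick,r.sense()["t"],r.sense()["tool_pos"])
for yg in(0,180):
    a=r.ik([449,154,190],quat(np.radians(yg))); print(yg,None if a is None else np.round(a,2))
E
```

```text
0 80 [ 0.54  0.2  -1.04  1.79  0.19  1.25 -0.55] [ 0.44  0.52 -0.64  1.25  0.3   1.47  1.23]
0 -100 [ 0.54  0.2  -1.04  1.79  0.19  1.25 -0.55] [ 0.27  0.47 -0.37  1.26  0.17  1.45 -1.83]
180 80 [ 0.7   0.29 -1.27  1.79  0.29  1.27  2.5 ] [ 0.44  0.52 -0.64  1.25  0.3   1.47  1.23]
180 -100 [ 0.7   0.29 -1.27  1.79  0.29  1.27  2.5 ] [ 0.27  0.47 -0.37  1.26  0.17  1.45 -1.83]
80 2.5333 [649.93312702 -49.48802361 259.84760303]
0 [ 0.18  0.13 -0.62  1.81  0.08  1.23 -0.46]
180 [ 0.6   0.23 -1.12  1.79  0.22  1.25  2.57]
```

View pics/w_rod.png

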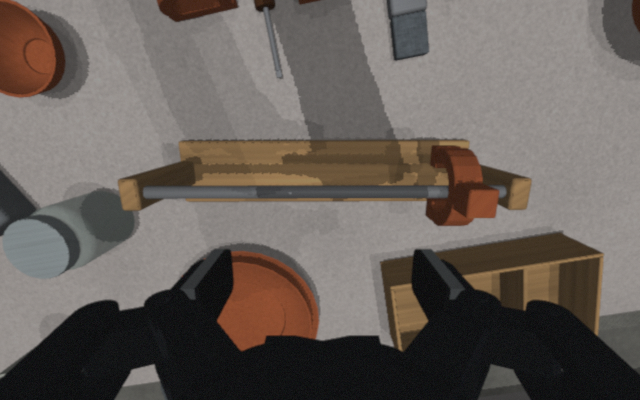

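The rod lies along row 192, from column 145 to 428. The post tops are at about (130,193) and (519,193), and the hung piece is at column 430 and beyond. I'll refine the rod from this picture and then look down at the open piece.

```bash
python3 - <<'E'
from bench import r
from h import *
c={k:v for k,v in np.load("w_rod.npz").items()}
im=cv2.imread("pics/w_rod.png")[:,:,::-1].copy(); h=cv2.cvtColor(im,cv2.COLOR_RGB2HSV)
P=[]
for x in range(205,420,5):
    rows=[y for y in range(182,202) if h[y,x,1]<75]
    if 7<=len(rows)<=16 and rows[-1]-rows[0]==len(rows)-1: P.append((x,np.mean(rows),len(rows)))
P=np.array(P); print(len(P),P[:,2].mean(),P[:,1].std())
vx,vy,x0,y0=cv2.fitLine(P[:,:2].astype(np.float32),cv2.DIST_HUBER,0,.01,.01).ravel()
w=plane(c,[(200,y0+(200-x0)*vy/vx),(420,y0+(420-x0)*vy/vx)],130); d=w[1]-w[0]
print("rod",w,"yaw",np.degrees(np.arctan2(d[1],d[0])),"x at y=0",w[0][0]-w[0][1]*d[0]/d[1])
print("posts@143",plane(c,[(130,193),(519,193)],143),"free ends@130",plane(c,[(145,192),(428,192)],130))
r.reach([449,114,200],quat(0.))
c=r.camera_model("wrist"); im=r.get_image("wrist"); cv2.imwrite("pics/w_piece.png",im[:,:,::-1]); np.savez("w_piece.npz",**c)
print(r.sense()["t"])
E
```

```text
Traceback (most recent call last):
IndexError: too many indices for array: array is 1-dimensional, but 2 were indexed
```

```bash
python3 - <<'E'
from bench import r
from h import *
c={k:v for k,v in np.load("w_rod.npz").items()}
im=cv2.imread("pics/w_rod.png")[:,:,::-1].copy(); d=im[...,0].astype(int)-im[...,2]
for x in(230,330,400): print([tuple(map(int,im[y,x])) for y in range(182,204,2)])
k=((d<2)).astype(np.uint8); k[:180]=0;k[205:]=0;k[:,:205]=0;k[:,420:]=0
P=np.argwhere(k)[:,::-1].astype(np.float32); print(len(P)/215.)
if len(P):
    vx,vy,x0,y0=cv2.fitLine(P,cv2.DIST_HUBER,0,.01,.01).ravel(); res=np.abs((P-[x0,y0])@[-vy,vx]);print("res",res.max(),x0,y0,vy/vx)
    w=plane(c,[(200,y0+(200-x0)*vy/vx),(420,y0+(420-x0)*vy/vx)],130); e=w[1]-w[0]
    print("rod",w,"yaw",np.degrees(np.arctan2(e[1],e[0])),"x at y=0",w[0][0]-w[0][1]*e[0]/e[1])
print("posts@143",plane(c,[(130,193),(519,193)],143),"free ends@130",plane(c,[(145,192),(428,192)],130))
r.reach([449,114,200],quat(0.))
c=r.camera_model("wrist"); im=r.get_image("wrist"); cv2.imwrite("pics/w_piece.png",im[:,:,::-1]); np.savez("w_piece.npz",**c)
print(r.sense()["t"])
E
```

```text
[(147, 116, 78), (142, 113, 79), (81, 73, 67), (83, 84, 87), (92, 95, 98), (103, 104, 107), (102, 103, 106), (92, 94, 95), (111, 95, 78), (134, 106, 74), (130, 122, 117)]
[(104, 81, 57), (95, 77, 54), (61, 59, 58), (68, 69, 71), (77, 77, 79), (80, 82, 84), (73, 74, 76), (67, 68, 70), (109, 90, 68), (129, 105, 74), (142, 136, 133)]
[(128, 100, 68), (121, 96, 66), (64, 63, 63), (69, 69, 70), (75, 76, 79), (80, 82, 85), (73, 74, 75), (67, 70, 71), (116, 96, 72), (128, 104, 77), (140, 137, 133)]
10.590697674418605
res 6.0624695 311.7978 191.5565 -0.0058846446
rod [[ 627.94444381 -161.48579129  130.        ]
 [ 662.62816436   40.88812922  130.        ]] yaw 80.27488345815314 x at y=0 655.6205793682258
posts@143 [[ 615.67123186 -217.15473451  143.        ]
 [ 676.19580472  123.63099146  143.        ]] free ends@130 [[ 618.76130397 -212.01556641  130.        ]
 [ 664.96719327   48.14476591  130.        ]]
4.0
```

View pics/w_piece.png

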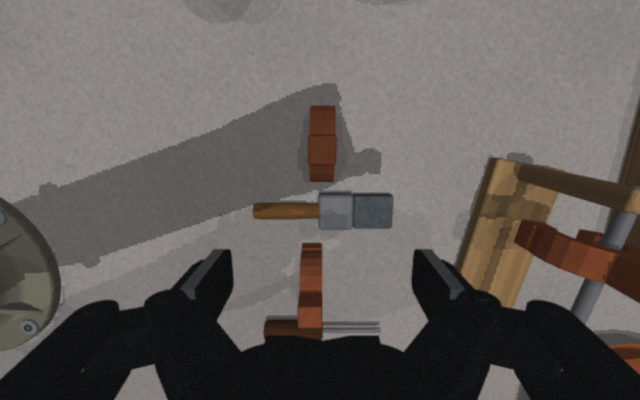

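Rod fit: yaw 80.3°, x = 655.6 at y = 0, and the middle of the free stretch is near y = -80. In this picture the open piece spans rows 106 to 180 around column 322, with the tab at the lower end. I'll extract the tab top face.

```bash
python3 - <<'E'
from bench import r
from h import *
c={k:v for k,v in np.load("w_piece.npz").items()}
im=cv2.imread("pics/w_piece.png")[:,:,::-1].copy(); m=terra(im)
m[:,:290]=0;m[:,355:]=0;m[:95]=0;m[188:]=0
print([(y,int(im[y,322,0]),int(m[y].sum()),int(np.flatnonzero(m[y])[0]) if m[y].any() else 0) for y in range(102,186,2)])
p=np.argwhere(m)[:,::-1]
for z,yr in((94,(137,179)),(55,(108,133))):
    q=p[(p[:,1]>=yr[0])&(p[:,1]<=yr[1])]
    print(z,cv2.minAreaRect(plane(c,q,z)[:,:2].astype(np.float32)))
    print(cv2.fitLine(np.array([(np.flatnonzero(m[y])[0],y) for y in range(*yr)],np.float32),cv2.DIST_HUBER,0,.01,.01).ravel(),cv2.fitLine(np.array([(np.flatnonzero(m[y])[-1],y) for y in range(*yr)],np.float32),cv2.DIST_HUBER,0,.01,.01).ravel())
print(plane(c,[(322,y) for y in(106,135,151,180)],94)[:,:2],plane(c,[(322,106)],18), c["pose"][:3,3])
E
```

```text
[(102, 95, 0, 0), (104, 94, 0, 0), (106, 69, 0, 0), (108, 73, 23, 311), (110, 74, 24, 311), (112, 80, 24, 311), (114, 78, 24, 311), (116, 80, 25, 310), (118, 81, 25, 310), (120, 86, 25, 310), (122, 87, 25, 310), (124, 85, 25, 310), (126, 87, 25, 310), (128, 86, 25, 310), (130, 87, 25, 310), (132, 89, 25, 310), (134, 71, 25, 310), (136, 77, 26, 309), (138, 89, 27, 309), (140, 89, 27, 309), (142, 89, 27, 309), (144, 88, 27, 309), (146, 89, 27, 309), (148, 89, 27, 309), (150, 90, 26, 309), (152, 91, 27, 309), (154, 91, 27, 309), (156, 89, 27, 309), (158, 89, 27, 309), (160, 88, 27, 308), (162, 85, 26, 309), (164, 68, 24, 310), (166, 70, 24, 310), (168, 77, 24, 310), (170, 76, 24, 310), (172, 77, 23, 310), (174, 68, 23, 310), (176, 65, 23, 310), (178, 65, 22, 311), (180, 60, 19, 311), (182, 88, 0, 0), (184, 97, 0, 0)]
94 ((449.6479187011719, 150.32470703125), (22.373781204223633, 34.630435943603516), 0.0868455022573471)
[3.5375915e-02 9.9937409e-01 3.0920001e+02 1.5260001e+02] [ 8.7271586e-02 -9.9618453e-01  3.3379999e+02  1.5800000e+02]
55 ((450.039306640625, 180.47799682617188), (22.479429244995117, 22.341642379760742), 0.08952882885932922)
[ 5.7077799e-02 -9.9836975e-01  3.1039999e+02  1.1960000e+02] [-4.371139e-08  1.000000e+00  3.340000e+02  1.210000e+02]
[[450.01252783 191.63214613]
 [450.04736196 169.22664391]
 [450.0673362  156.37910557]
 [450.10499947 132.15387974]] [[450.02538646 195.06804145  18.        ]] [449.97042533 180.38212925 342.84381091]
```

The tab top is centred at about (450,156), 26 px wide by 26 px long or about 22 mm, consistent with 24. The ring axis lies along world x to within about 2°. The top view gave (449,154), so I'll grasp there.

```bash
python3 - <<'E'
from bench import r
from h import *
p=[449.8,156]; q=quat(0.)
r.reach([*p,170],q); r.grip(60,40)
r.movel([*p,64],vel=120)
r.grip(0,40); s=r.sense(); print(s["t"],s["tool_pos"],s["opening"],s["grasp_force"],s["wrist_force"])
r.movel([*p,265],vel=150); s=r.sense(); print(s["t"],s["opening"],s["grasp_force"],s["wrist_force"])
r.reach([642.1,-80,265],quat(np.radians(80.3))); s=r.sense(); print(s["t"],s["tool_pos"],s["opening"],s["grasp_force"],s["wrist_force"])
im=r.get_image("wrist"); im2=r.get_image("scene")
cv2.imwrite("pics/held.png",np.vstack([im[:300,:,::-1],cv2.resize(im2[120:330,200:520,::-1],(640,420))[:300]]))
E
```

```text
6.1417 [450.19146036 156.05446256  64.60033938] 23.348117355844863 39.23792330548167 [-0.66812598 -1.07271076  6.26546314]
7.6333 23.29449325039468 39.00579174980521 [ 0.52712163 -0.12714152 -0.21711764]
9.1833 [641.95779797 -78.93117149 264.98211722] 23.27229770118374 38.994429437443614 [-0.60165066  0.89475035 -1.56700853]
```

View pics/held.png

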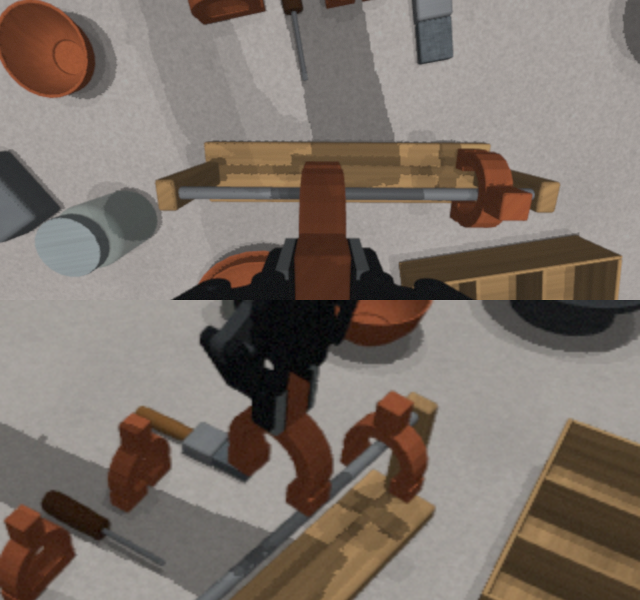

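The piece is held square, with its wide gap visible and over the rod. Before lowering I'll check the piece's offset in the hand (far edge at row 162, expected 38–39 mm) and re-measure the rod from this view.

```bash
python3 - <<'E'
from bench import r
from h import *
s=r.sense(); c=r.camera_model("wrist"); im=r.get_image("wrist"); t=np.array(s["tool_pos"]); a=np.radians(80.3)
X=np.array([-np.sin(a),np.cos(a),0])
m=terra(im); rows=np.flatnonzero(m[100:230,322])+100; print(rows[0])
for z in(219,231): print(z,(plane(c,[322,rows[0]],z)[0]-t)@X)
d=im[...,0].astype(int)-im[...,2]; k=((d<2)).astype(np.uint8); k[:182]=0;k[206:]=0;k[:,:225]=0;k[:,450:]=0;k[:,290:355]=0
P=np.argwhere(k)[:,::-1].astype(np.float32); vx,vy,x0,y0=cv2.fitLine(P,cv2.DIST_HUBER,0,.01,.01).ravel()
w=plane(c,[(225,y0+(225-x0)*vy/vx),(450,y0+(450-x0)*vy/vx)],130); e=w[1]-w[0]
print(len(P),"yaw",np.degrees(np.arctan2(e[1],e[0])),"x at y=-80",w[0][0]+(-80-w[0][1])*e[0]/e[1])
E
```

```text
162
219 41.309969879825296
231 42.90522866863388
1634 yaw 79.897314912367 x at y=-80 641.7451858558992
```

The piece sits about 2.5 mm toward −x in the hand, so I'll shift the target by that much and lower.

```bash
python3 - <<'E'
from bench import r
from h import *
p=[644.3,-80]
r.movel([*p,240],frame=quat(np.radians(80.1)),vel=100)
for z in(190,168,148):
    r.movel([*p,z],vel=60); s=r.sense(); print(s["t"],s["tool_pos"],s["wrist_force"],s["grasp_force"])
    if np.abs(s["wrist_force"]).max()>8: break
r.sleep(.3)
c=r.camera_model("wrist"); im=r.get_image("wrist"); im2=r.get_image("scene")
cv2.imwrite("pics/low.png",np.vstack([im[:300,:,::-1],cv2.resize(im2[120:330,200:520,::-1],(640,420))[:300]]))
E
```

```text
10.7167 [644.58226719 -79.95252109 190.5168648 ] [-0.23607291 -0.22366566 -1.27087259] 39.000976318493485
11.2333 [644.0633614  -80.02237807 167.53511664] [-0.23255527 -0.05743271 -0.55146406] 39.00133634917438
11.7167 [644.05995819 -79.98200144 147.57598864] [ 0.32684137 -0.01032598 -1.49112308] 38.98254998959601
```

View pics/low.png

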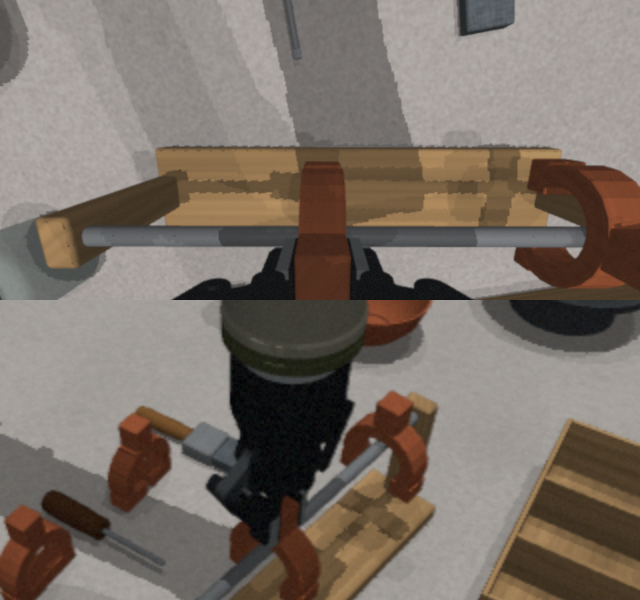

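The rod passes through the gap and into the ring, with no contact force. I'll feel down to contact, release and retreat upward.

```bash
python3 - <<'E'
from bench import r
from h import *
p=[644.3,-80]; f0=r.sense()["wrist_force"][2]
for z in np.arange(147,143,-.7):
    r.movel([*p,z],vel=15); r.sleep(.1); s=r.sense(); print(s["t"],s["tool_pos"][2],s["wrist_force"][2])
    if s["wrist_force"][2]-f0>2.5: break
r.grip(36); r.sleep(.4); s=r.sense(); print(s["t"],s["opening"],s["grasp_force"],s["wrist_force"])
r.movel([*p,260],vel=90); r.sleep(.5)
c=r.camera_model("wrist"); im=r.get_image("wrist"); im2=r.get_image("scene"); np.savez("w_end.npz",**c); print(r.sense()["t"],r.sense()["tool_pos"])
cv2.imwrite("pics/end_w.png",im[:,:,::-1])
cv2.imwrite("pics/end.png",np.vstack([im[:300,:,::-1],cv2.resize(im2[120:330,200:520,::-1],(640,420))[:300]]))
E
```

```text
12.4667 146.984839182549 -1.1871353778447216
12.8167 146.2922846260572 -1.1687802346773162
13.1667 145.70204508707064 -0.21231966743366631
13.5167 145.55083448311962 4.699919400212404
14.2 35.977844358883935 0.0 [-0.79402496  0.06032302  0.63393904]
16.225 [644.30329708 -79.98357785 260.02207282]
```

View pics/end.png

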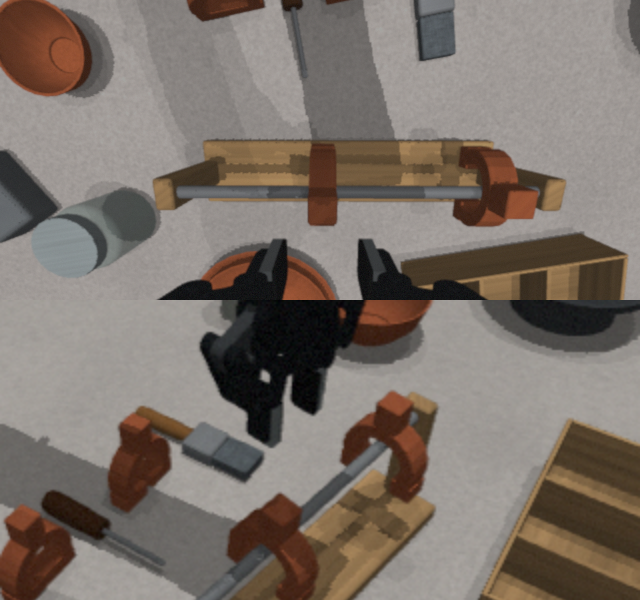

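The piece is on the rod, but the overlap of rod and ring needs a closer look, so I'll enlarge both views.

```bash
python3 - <<'E'
from bench import r
from h import *
im=r.get_image("wrist")[:,:,::-1]; im2=r.get_image("scene")[:,:,::-1]
a=cv2.resize(im[130:240,270:380],(400,400),interpolation=cv2.INTER_CUBIC); b=cv2.resize(im2[210:280,305:375],(400,400),interpolation=cv2.INTER_CUBIC)
cv2.imwrite("pics/end2.png",np.clip(np.hstack([a,b])*1.6,0,255).astype(np.uint8))
c=r.camera_model("wrist"); m=terra(np.ascontiguousarray(im[:,:,::-1])); m[:,:290]=0;m[:,355:]=0;m[:130]=0;m[232:]=0
p=np.argwhere(m)[:,::-1]; print(cv2.minAreaRect(p.astype(np.float32)))
print([(y,int(m[y].sum()),int(im[y,322,2])) for y in range(140,230,3)])
E
```

```text
((322.0, 184.0), (80.0, 28.0), 90.0)
[(140, 0, 79), (143, 0, 85), (146, 22, 82), (149, 24, 76), (152, 24, 72), (155, 25, 77), (158, 26, 77), (161, 26, 83), (164, 26, 81), (167, 26, 82), (170, 26, 85), (173, 27, 84), (176, 26, 85), (179, 26, 86), (182, 26, 87), (185, 27, 86), (188, 25, 69), (191, 26, 67), (194, 25, 69), (197, 27, 80), (200, 29, 83), (203, 27, 85), (206, 27, 103), (209, 27, 103), (212, 27, 102), (215, 27, 102), (218, 27, 101), (221, 27, 100), (224, 21, 80), (227, 0, 146)]
```

View pics/end2.png

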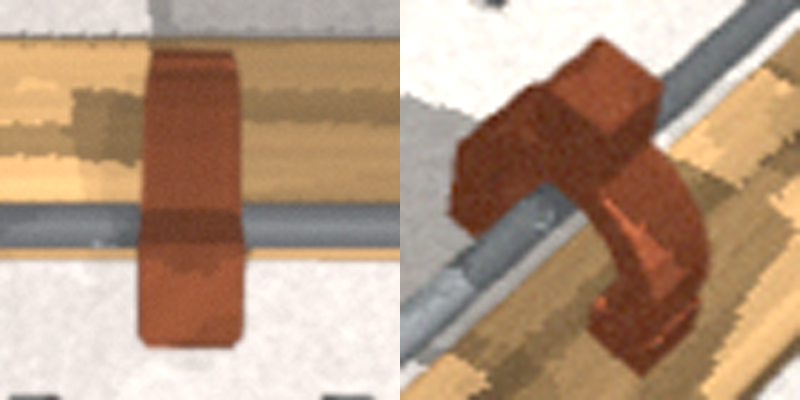

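The rod is under the bore top and the piece is square across it. I'll check the tilt from the tab centre, then hand in if it is within limits.

```bash
python3 - <<'E'
from bench import r
from h import *
c=r.camera_model("wrist"); a=np.radians(80.1); n=np.array([np.sin(a),-np.cos(a),0])
t=plane(c,[(322,198),(322,224),(322,211)],175); rod=np.array([641.9,-80,175])
print(t,(t-rod)@n, "tilt deg",np.degrees(np.arctan2((t[2]-rod)@n,39)), r.sense()["t"])
b=plane(c,[(322,146)],100); print((b-rod)@n)
if abs((t[2]-rod)@n)<7: r.grip(36) if False else None; r.hand_in(); print("handed in")
E
```

```text
[[636.45119268 -78.62089634 175.        ]
 [657.69318383 -82.30112775 175.        ]
 [646.94499706 -80.43897584 175.        ]] [-5.60477896 15.9536435   5.04534637] tilt deg 7.371291985463029 16.325
[-39.79774964]
the job is handed in; nothing more can be done
handed in
```

I hung the open piece on the free stretch of the rod, let go and handed the job in at about 16.3 s; the last pictures show it square across the rod and tilted about 7°, within the 17° limit, with the other two pieces untouched.

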